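# Rest the pocket multimeter on its sloping bench stand

### The job

Pick up the pocket multimeter (the thick dark one with the round dial, not the calculator) and lay it gently on the narrow sloping aluminium rest of the bench stand: display up, along the slope and centred on it, with the display end uphill and the other end at the little lip. Let go of it there, and leave the calculator and the bottle where they are.

Things in the scene. Friction and masses are not known exactly. Their poses are not given: they have to be found in the camera images.
- meter: Loose pocket multimeter lying display up: dark grey rounded block 130 mm long (x), 56 wide (y), 30 thick (z), about 0.26 kg. Pale display near its +x end; round black dial with a grey knob, 8 mm proud, 12 mm from the middle towards -x; three round sockets near the -x end. Origin: centre of the underside; x to the display end, z out of the display face. Grip from above across the 56 mm width.
- rest: Sloping aluminium strip on a fixed dark stand: 40 mm wide, x -69 to +45 mm. Frame tilted with it: x uphill, 20 deg above level, y level across, z normal to its upper face; low end towards the robot. Origin on the upper face, 90 mm above the bench, where the middle of the meter's underside comes when its end touches the lip (lip face at x = -65 mm, 10 mm high). Base plate 130 x 90 mm.
- calculator: A loose white desk calculator, 140 x 78 x 14 mm, flat, with a grid of grey keys and a display strip, to be left alone. Origin: centre of the underside; x points to its display end.
- bottle: A loose white squeeze bottle standing upright, 52 mm diameter, 85 mm tall, beyond the other things, to be left alone. Origin: centre of the underside.
Not all that is in view belongs to the job. Of the things shaped like the part that bears rest, the dark steel one is meant.

How it is judged:
By the outcome, as a careful person would: the job done as asked, in the order asked, and still so for the second after the job is handed in, with the robot touching nothing.
It also fails if it takes over 40 s, if anything falls off the work surface, if the arm or the gripper's body presses on something with over 40 N, if the wrist force passes 120 N, or if a joint passes its speed limit or range.

### The arm

A 6-joint arm with a two-finger parallel gripper is mounted at the origin on the work surface. World frame = base frame: x ahead of the robot, y to its left, z up, the work surface at z = 0. Lengths are in mm, angles in rad, forces in N, time in s.
With the tool pointing down it reaches from about 250 to 775 mm from the base axis. Payload 4 kg.
Tool frame: the origin (TCP) lies at the centre of the arm's flange, where the gripper is bolted on; the fingertips stand 199 mm ahead of it and the grasp point (between the pads) lies 180 mm ahead of it (ctrl.tips_ahead is the distance from the TCP to the fingertips, in mm); z points along the fingers, y is the line along which they close (so a half turn about z gives the same grasp; the last joint's range is limited). The gripper opens to 94 mm and grips with 3 to 60 N. Pads are 16 mm wide; open, the fingers measure 119 mm over their backs; the gripper's body (75 mm by 177 mm) begins 78 mm behind the grasp point.
Start: joints at [-0.103, 0.087, 1.371, -0, 1.684, -0.103], TCP at [550, -0.005, 404.706] pointing down, gripper open.
Joint ranges: [-3.1, 3.1], [-0.76, 2.03], [0.27, 2.55], [-1.08, 4.22], [0.17, 2.65], [-2.57, 2.57]. Speed limits (rad/s): [2.79, 2.79, 3.14, 3.14, 3.14, 3.14].

### API

Orientations are given as a 3x3 rotation matrix whose columns are the frame's x, y, z axes.
In Python, from cell import monitor, viewer, ctrl gives the robot as it stands. The module is installed in compiled form; this text tells all that it offers.
- The arm moves only by the shell command python3 -m inch 'ROWS'. ROWS is JSON, a list that holds one entry, the list of rows, each a list of 7 numbers: the shift along the world's x, y, z in cm, then the turn, a rotation vector about the world's x, y, z in rad, then the finger opening in cm, from 0 to 9.4. In form: [[[tx, ty, tz, rx, ry, rz, fingers], ...]]. A call has 1 to 12 rows; each row is the pose to reach, as a shift and turn from the pose commanded when the call began; what a row does not reach only later rows make up. A row lasts 1/10 s, in which the tool goes at most 50 mm and 8.59 degrees, less where a joint would pass 70% of its speed; a pose out of reach is approached as far as the arm can. A call with a gripper value outside its range is refused whole. The fingers move at their own pace and stop on an object; the grip force is fixed at half the most. Time passes only in rows, so rows that repeat a pose let the fingers close. It gives the time, the measured TCP pose, the force, the opening and the grip force at its end, in the units of the state.
- monitor.sense(): the state, without advancing time (a new reading comes with each control period).
- viewer.read_camera(name): name is "scene" or "side" or "wrist"; returns a dict with "image" (480x640x3 uint8, red, green, blue), "camera_matrix" (3x3 intrinsics, pixels), "pose" (4x4, takes a point from camera to world coordinates). Camera axes: x right, y up, looking along -z (the intrinsics and any distortion apply to the point x, -y, -z); pixel columns grow to the right and rows downward; lengths in mm; the calibration is good to about 2 mm. A picture is of the moment at which its call begins. There is no depth.
- ctrl.finish_job(): hands the job in; it is judged then, once.
The state is a dict: "t": time; "joint_pos": joint angles; "qd": joint speeds; "joint_efforts": joint torques, N m; "tool_pos": TCP position; "ee_rot": TCP orientation; "force": force on the tool from outside, world axes, zero at the start; "wrist_torque": the same for the moment, N m; "finger_gap": opening from 0.0 (shut) to 1.0 (fully open); "finger_force": force on a finger pad.
Only numpy, scipy, OpenCV 4.12 (cv2) and the standard library are available. Lean on these libraries where they do the work, as an engineer would, in place of code of your own. Each camera call takes 0.05 s, during which the arm holds its last target. There are 200 camera calls.

## Working session

There is one attempt and no reset: what is moved stays moved. The work goes in short steps, Python scripts to look and compute and a shell command to move; the robot and the scene stay as the last step left them, time stands still between calls to the robot, and variables do not carry over. Pictures are saved under pics/ and viewed, at most 10 in all, crops included, and the job is handed in when it is done.

```bash
mkdir -p pics
cat > h.py <<'E'
import numpy as np, cv2
from cell import monitor, viewer, ctrl
def grab(n):
    d=viewer.read_camera(n); return d["image"],np.array(d["camera_matrix"]),np.array(d["pose"])
def ray(K,P,uv):
    d=np.linalg.solve(K,[uv[0],uv[1],1.]); d=P[:3,:3]@np.array([d[0],-d[1],-d[2]]); return P[:3,3],d
def plane(K,P,uv,z):
    o,d=ray(K,P,uv); return o+d*(z-o[2])/d[2]
def proj(K,P,p):
    q=P[:3,:3].T@(np.asarray(p,float)-P[:3,3]); q=K@np.array([q[0],-q[1],-q[2]]); return q[:2]/q[2]
E
python3 - <<'E'
from h import *
for n in ("scene","side"):
    i,K,P=grab(n); cv2.imwrite(f"pics/{n}0.png",i[...,::-1]); np.savez(f"{n}0.npz",i=i,K=K,P=P); print(n,K.round(1).tolist(),P.round(2).tolist())
print(monitor.sense())
E
```

```text
scene [[439.6, 0.0, 324.2], [0.0, 439.6, 231.5], [0.0, 0.0, 1.0]] [[-0.89, -0.35, 0.29, 839.49], [0.45, -0.7, 0.55, 551.23], [0.01, 0.62, 0.78, 865.38], [0.0, 0.0, 0.0, 1.0]]
side [[528.1, 0.0, 321.9], [0.0, 528.1, 246.4], [0.0, 0.0, 1.0]] [[0.89, 0.27, -0.36, 80.17], [-0.45, 0.55, -0.7, -918.02], [0.01, 0.79, 0.61, 862.93], [0.0, 0.0, 0.0, 1.0]]
{'t': 0.1, 'joint_pos': array([-1.03091438e-01,  8.79177633e-02,  1.37203619e+00,  7.36292073e-06,
        1.68358951e+00, -1.03113287e-01]), 'qd': array([ 0.00038788, -0.0014743 , -0.00337404, -0.00151913, -0.00027535,
       -0.00065042]), 'joint_efforts': array([ 2.25695316e-03, -3.41256917e+01, -3.03301656e+01,  7.19034858e-02,
        3.05556308e-02, -9.49158243e-05]), 'tool_pos': array([5.49921281e+02, 9.34792063e-03, 4.03634741e+02]), 'ee_rot': array([[-2.24690245e-05,  9.99998119e-01, -1.93970677e-03],
       [ 9.99999978e-01,  2.28725916e-05,  2.08033775e-04],
       [ 2.08077750e-04, -1.93970206e-03, -9.99998097e-01]]), 'force': array([-0.48046515, -0.56672452,  0.98622752]), 'wrist_torque': array([-0.0039569 , -0.03133124, -0.05248362]), 'finger_force': 0.0, 'finger_gap': 0.9974486261742731}
```

View pics/scene0.png

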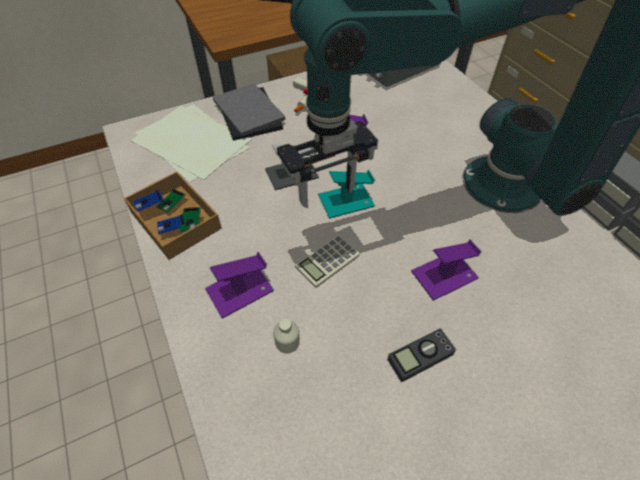

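View pics/side0.png

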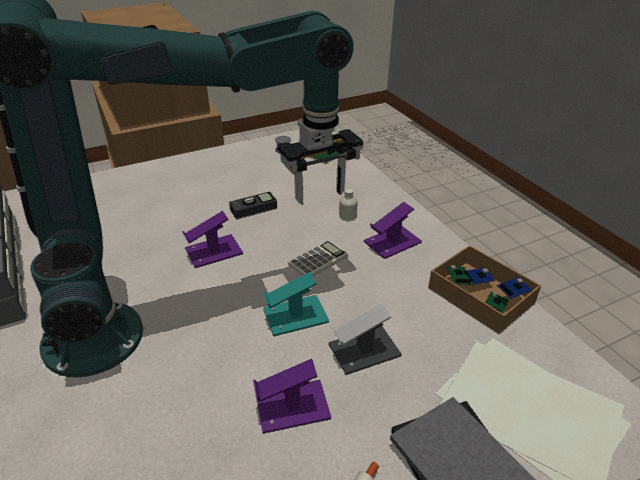

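Candidates for the meter are the dark block with a round dial at scene (421,355) / side (253,204), and the white calculator at scene (328,260). I choose the dark block. The stands are purple at side (213,240), (393,232) and (292,397), teal at (296,303), and dark grey with an aluminium strip at (365,345), scene (290,172). I choose the dark grey one. Next I'll check both in one close crop.

Run:
```python
from h import *
a=np.load("scene0.npz");b=np.load("side0.npz")
c1=cv2.resize(a["i"][320:390,375:475],(400,280),interpolation=3)
c2=cv2.resize(b["i"][295:380,320:410],None,fx=6,fy=6,interpolation=3)  #540x510
c3=cv2.resize(b["i"][185:225,220:285],(390,240),interpolation=3)
W=np.zeros((600,800,3),np.uint8); 
c2=cv2.resize(c2,(400,378)); W[:280,:400]=c1; W[:378,400:]=c2; W[290:530,:390]=c3
cv2.imwrite("pics/crop1.png",W[...,::-1])
# meter mask both views
for n,d,(r0,r1,c0,c1_) in (("scene",a,(320,390,375,475)),("side",b,(185,225,220,285))):
    im=d["i"][r0:r1,c0:c1_]; g=cv2.cvtColor(im,cv2.COLOR_RGB2GRAY); m=(g<90).astype(np.uint8)
    cs,_=cv2.findContours(m,0,1); c=max(cs,key=cv2.contourArea); rc=cv2.minAreaRect(c+np.array([c0,r0])); print(n,rc, plane(d["K"],d["P"],rc[0],15).round(1))
    for p in cv2.boxPoints(rc): print(p.round(1),plane(d["K"],d["P"],p,30).round(1),plane(d["K"],d["P"],p,0).round(1))
# strip & base in side view
d=b;K,P=d["K"],d["P"]
im=d["i"][295:380,320:410]; hsv=cv2.cvtColor(im,cv2.COLOR_RGB2HSV); g=hsv[...,2]; s=hsv[...,1]
print(im[25,45],im[55,50],im[5,5])
```

```text
scene ((421.300048828125, 354.6000061035156), (29.963308334350586, 64.39875793457031), 63.43495178222656) [493.9 320.6  15. ]
[385.8 355.6] [564.4 294.8  30. ] [554.5 285.6   0. ]
[443.4 326.8] [424. 295.  30.] [409.1 285.8   0. ]
[456.8 353.6] [435.2 354.6  30. ] [420.7 347.6   0. ]
[399.2 382.4] [569.8 351.9  30. ] [560.1 344.8   0. ]
side ((253.07435607910156, 204.7849578857422), (18.468870162963867, 46.78219985961914), 75.37911987304688) [491.1 318.4  15. ]
[228.1 201.8] [425.1 343.2  30. ] [437.6 388.6   0. ]
[273.4 189.9] [566.9 345.   30. ] [584.5 390.5   0. ]
[278.  207.8] [541.6 250.6  30. ] [558.2 292.7   0. ]
[232.8 219.6] [407.2 251.8  30. ] [418.9 294.    0. ]
[149 148 147] [18 16 18] [172 163 154]
```

View pics/crop1.png

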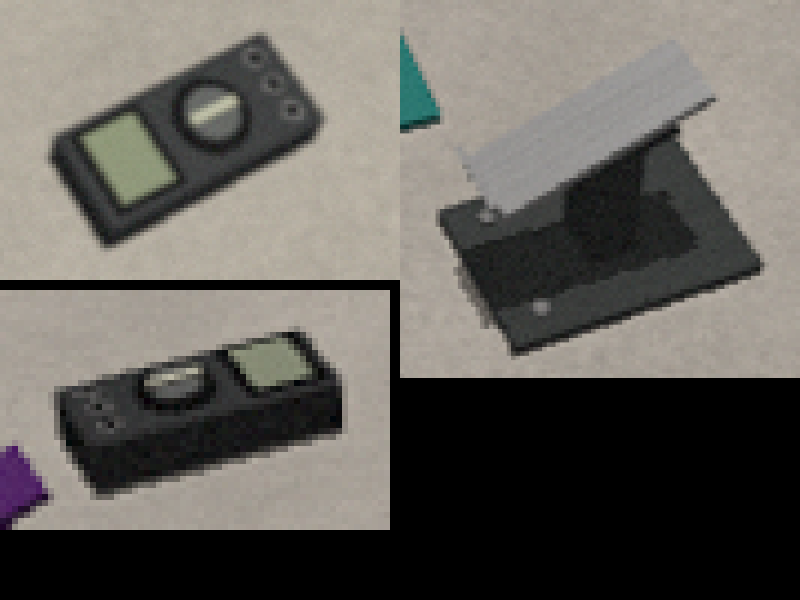

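The crop confirms both choices: the meter has its dial and green display pointing to world +x, and the dark stand has a bare aluminium strip. Next I'll turn the corners into positions.

Run:
```python
from h import *
a=np.load("scene0.npz");b=np.load("side0.npz")
f=lambda x,y:(375+x/4,320+y/4)
for n,p,z in (("disp",(128,158),30),("dial",(211,112),34),("sockmid",(273,83),30)): print(n,plane(a["K"],a["P"],f(*p),z).round(1))
g=lambda x,y:(320+(x-400)/4.444,295+y/4.444)
k=lambda x,y:(220+x/6,185+(y-290)/6)
for n,p,z in (("disp",(272,361),30),("dial",(175,378),34),("sockmid",(97,407),30)): print(n,plane(b["K"],b["P"],k(*p),z).round(1))
for n,p,z in (("baseL",(441,208),8),("baseB",(514,345),8),("baseR",(762,262),8),("hiL",(670,40),105.4),("hiR",(717,97),105.4),("loR",(503,213),66.4),("loL",(465,155),76)):
    print(n,plane(b["K"],b["P"],g(*p),z).round(1))
# wrist-camera extrinsics now
w=viewer.read_camera("wrist"); s=monitor.sense(); P=np.array(w["pose"]); R=s["ee_rot"]
print("wrist cam in tool",(R.T@(P[:3,3]-s["tool_pos"])).round(1),(R.T@P[:3,:3]).round(2).tolist(), np.round(w["camera_matrix"],0).tolist())
```

```text
disp [531.1 320.4  30. ]
dial [482.1 320.   34. ]
sockmid [443.  320.1  30. ]
disp [531.1 320.2  30. ]
dial [481.4 320.8  34. ]
sockmid [441.  319.3  30. ]
baseL [ 448.1 -242.9    8. ]
baseB [ 439.7 -330.8    8. ]
baseR [ 567.9 -340.4    8. ]
hiL [ 548.5 -276.   105.4]
hiR [ 547.9 -316.7  105.4]
loR [ 446.5 -304.1   66.4]
loL [ 443.4 -273.2   76. ]
wrist cam in tool [80.  -0.3 20.4] [[-0.0, 0.96, 0.28], [1.0, 0.0, -0.0], [-0.0, 0.28, -0.96]] [[366.0, 0.0, 316.0], [0.0, 366.0, 241.0], [0.0, 0.0, 1.0]]
```

Meter: centre (494, 320), yaw about 0. Display, dial and sockets are 49 and 39–40 mm apart, as expected, and both views agree. Stand: origin about (506, -293), yaw about -4°, with the base measuring 88×128, which matches the given size. Now I'll move above the meter.

```bash
python3 -m inch '[[[-0.6,3,-1,0,0,0.15,9.4],[-1.2,6,-2,0,0,0.3,9.4],[-1.8,9,-3,0,0,0.45,9.4],[-2.4,13,-4,0,0,0.6,9.4],[-3,17,-5,0,0,0.75,9.4],[-3.6,21,-6,0,0,0.9,9.4],[-4.2,25,-7,0,0,1.05,9.4],[-5,29,-8,0,0,1.2,9.4],[-5.6,32,-8,0,0,1.35,9.4],[-5.6,32,-8,0,0,1.5,9.4],[-5.6,32,-8,0,0,1.571,9.4],[-5.6,32,-8,0,0,1.571,9.4]]]'
python3 - <<'E'
from h import *
i,K,P=grab("wrist"); s=monitor.sense(); print(s["t"],s["tool_pos"],s["ee_rot"].round(4).tolist(),s["joint_pos"].round(2))
for n,p in dict(c=(494,320,30),disp=(531,320.3,30),dial=(482,320.3,34),ch=(559,320,30),cl=(429,320,30)).items():
    u=proj(K,P,p); print(n,u.round(1)); cv2.circle(i,tuple(int(v) for v in u),3,(255,0,0),-1)
cv2.imwrite("pics/w1.png",i[...,::-1]); np.savez("w1.npz",i=i,K=K,P=P)
E
```

```text
t: 1.35
tool_pos: [493.7, 320.4, 324.1]
ee_rot: [[-1.0, -0.001, -0.001], [-0.001, 1.0, -0.0], [0.001, -0.0, -1.0]]
force: [-0.1, -0.3, -0.2]
finger_gap: 1.003
finger_force: 0.0
1.4 [493.88066771 320.09887722 324.22305206] [[-1.0, 0.0011, -0.0008], [0.0011, 1.0, -0.0003], [0.0008, -0.0003, -1.0]] [ 0.48  0.2   1.4   0.    1.54 -1.09]
c [316.3 244.4]
disp [316.6 288.3]
dial [316.7 230.7]
ch [316.2 319.6]
cl [316.3 159. ]
```

View pics/w1.png

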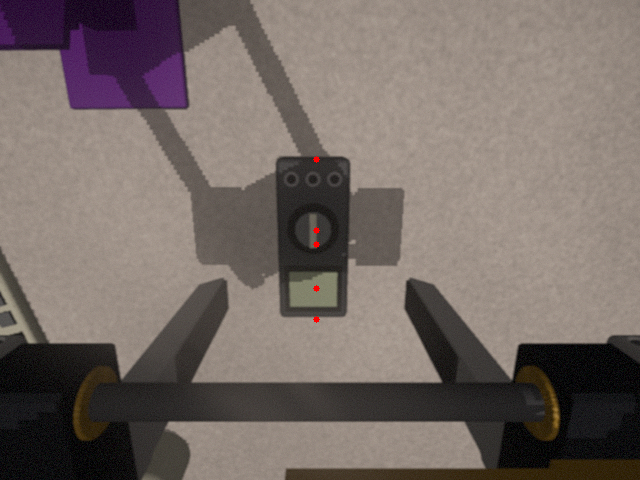

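The wrist view shows the meter at columns 276–349 and rows 157–316, about 3 px (2 mm) left of the finger midline at 316, with no yaw. I'll shift 2 mm, go down and grip.

```bash
python3 -m inch '[[[-0.1,-0.2,-3,0,0,0,9.4],[-0.1,-0.2,-6,0,0,0,9.4],[-0.1,-0.2,-9,0,0,0,9.4],[-0.1,-0.2,-11,0,0,0,9.4],[-0.1,-0.2,-12,0,0,0,9.4],[-0.1,-0.2,-12,0,0,0,9.4],[-0.1,-0.2,-12,0,0,0,5],[-0.1,-0.2,-12,0,0,0,5],[-0.1,-0.2,-12,0,0,0,5],[-0.1,-0.2,-12,0,0,0,5],[-0.1,-0.2,-12,0,0,0,5],[-0.1,-0.2,-12,0,0,0,5]]]'
```

```text
t: 2.6
tool_pos: [493.1, 318.0, 205.2]
ee_rot: [[-1.0, -0.0, 0.001], [-0.0, 1.0, 0.0], [-0.001, 0.0, -1.0]]
force: [0.4, -1.0, 1.4]
finger_gap: 0.593
finger_force: 30.0
```

Gripped (55.7 mm, 30 N). I'll lift, and use the now unobstructed scene view to check the stand.

```bash
python3 -m inch '[[[0,0,1,0,0,0,4.5],[0,0,3,0,0,0,4.5],[0,0,6,0,0,0,4.5],[0,0,10,0,0,0,4.5],[0,0,14,0,0,0,4.5],[0,0,18,0,0,0,4.5],[0,-2,20,0,0,0,4.5],[0,-5,20,0,0,0,4.5],[0,-5,20,0,0,0,4.5]]]'
python3 - <<'E'
from h import *
a,K,P=grab("scene"); np.savez("scene1.npz",i=a,K=K,P=P)
W=np.zeros((600,800,3),np.uint8)
W[:440,:]=cv2.resize(a[145:200,245:345],(800,440),interpolation=3)
cv2.imwrite("pics/crop2.png",W[:440,:,::-1])
o=np.array([506,-293,90.]);ps=np.radians(-4.5)
for n,p in dict(o=o,hi=o+[42.2,-3.3,15.4],lo=o+[-64.8,4.9,-23.6]).items():
    u=proj(K,P,p); print(n,u.round(1),((u-[245,145])*8).round())
E
```

```text
t: 3.5
tool_pos: [493.0, 265.7, 406.3]
ee_rot: [[-1.0, 0.003, 0.002], [0.003, 1.0, -0.001], [-0.002, -0.001, -1.0]]
force: [-0.2, 0.4, -2.4]
finger_gap: 0.595
finger_force: 30.0
o [290.6 147.9] [364.  23.]
hi [274.9 147.3] [240.  18.]
lo [313.4 148.7] [547.  29.]
```

View pics/crop2.png

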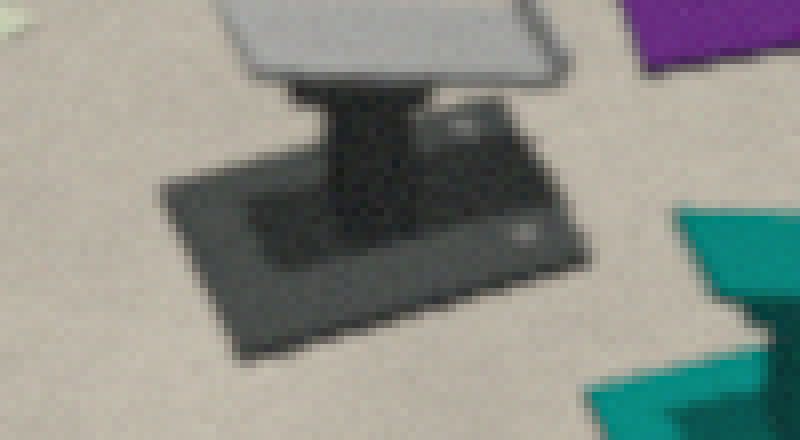

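The stand's base corners are at crop (165,188), (245,355), (588,262) and (495,100). The strip's near edge runs (255,75)–(562,80), with the lip at about (545,40). My crop cut off the top of the strip, so I'll measure the strip by saturation mask in both views.

Run:
```python
from h import *
def quad(d,box,vmin):
    r0,r1,c0,c1=box; im=cv2.resize(d["i"][r0:r1,c0:c1],None,fx=4,fy=4,interpolation=cv2.INTER_CUBIC)
    h=cv2.cvtColor(im,cv2.COLOR_RGB2HSV); m=((h[...,1]<16)&(h[...,2]>vmin)).astype(np.uint8)
    cs,_=cv2.findContours(m,0,cv2.CHAIN_APPROX_NONE); c=max(cs,key=cv2.contourArea); hull=cv2.convexHull(c)
    q=cv2.approxPolyN(hull,4,ensure_convex=True).reshape(-1,2)
    return (q-1.5)/4+[c0,r0], cv2.contourArea(c)/16
a=np.load("scene1.npz");b=np.load("side0.npz")
for n,d,box in (("scene",a,(125,165,260,325)),("side",b,(295,350,325,400))):
    q,A=quad(d,box,115); print(n,q.round(1).tolist(),A)
    for p in q: print("  hi",plane(d["K"],d["P"],p,105.4).round(1)," lo",plane(d["K"],d["P"],p,67).round(1))
g=lambda x,y:(244.5+x/8,144.5+y/8)
for p in ((165,188),(245,352),(588,258),(495,100)): print("base",plane(a["K"],a["P"],g(*p),8).round(1))
```

```text
scene [[317.6, 154.6], [275.9, 154.4], [270.9, 143.9], [311.6, 143.1]] 363.25
  hi [ 460.9 -221.6  105.4]  lo [ 441.7 -260.6   67. ]
  hi [ 556.8 -269.8  105.4]  lo [ 542.5 -311.3   67. ]
  hi [ 552.6 -313.5  105.4]  lo [ 538.1 -357.2   67. ]
  hi [ 455.1 -269.   105.4]  lo [ 435.7 -310.5   67. ]
side [[391.1, 315.9], [340.6, 344.6], [331.6, 327.9], [381.4, 302.9]] 875.78125
  hi [ 549.  -314.3  105.4]  lo [ 572.8 -283.7   67. ]
  hi [ 422.2 -335.7  105.4]  lo [ 439.6 -306.2   67. ]
  hi [ 427.1 -290.   105.4]  lo [ 444.7 -258.2   67. ]
  hi [ 551.4 -273.8  105.4]  lo [ 575.3 -241.1   67. ]
base [ 569.9 -335.6    8. ]
base [ 575.8 -249.     8. ]
base [ 451.8 -238.3    8. ]
base [ 446.  -325.8    8. ]
```

Two-view average: rest origin about (510, -289.5, 90), yaw -4.6° (base centre (509.5, -289.4), consistent). Now I'll carry the meter over there and tilt it on the way.

```bash
python3 -m inch '[[[0,-2,0,0,0,0,4.5],[0,-5,0,0,0,0,4.5],[0,-8,0,0,0,0,4.5],[0,-12,0,0,0,0,4.5],[-0.5,-16,0,0,0,0,4.5],[-1,-20,0,0,0,0,4.5],[-1.5,-24,0,0,0,0,4.5],[-2,-28,0,0,0,0,4.5],[-2.5,-32,0,0,0,0,4.5],[-3,-35,0,0,0,0,4.5],[-3.5,-37,0,0,0,0,4.5],[-3.5,-38,0,0,0,0,4.5]]]' && python3 -m inch '[[[-0.2,-2,0,0,-0.04,-0.01,4.5],[-0.5,-4,0,-0.002,-0.08,-0.02,4.5],[-0.8,-6,0,-0.004,-0.12,-0.03,4.5],[-1.2,-9,0,-0.006,-0.16,-0.04,4.5],[-1.5,-11,0,-0.008,-0.2,-0.05,4.5],[-1.8,-13,0,-0.01,-0.24,-0.06,4.5],[-2,-15,0,-0.012,-0.28,-0.07,4.5],[-2.2,-16.5,-1,-0.013,-0.32,-0.075,4.5],[-2.5,-17.1,-3,-0.014,-0.349,-0.08,4.5],[-2.7,-17.1,-5,-0.014,-0.349,-0.08,4.5],[-2.8,-17.1,-7,-0.014,-0.349,-0.08,4.5],[-2.8,-17.1,-7.2,-0.014,-0.349,-0.08,4.5]]]'
python3 - <<'E'
from h import *
s=monitor.sense(); print(s["tool_pos"],s["joint_pos"].round(2))
b,K,P=grab("side"); np.savez("side1.npz",i=b,K=K,P=P); a,Ka,Pa=grab("scene"); np.savez("scene2.npz",i=a,K=Ka,P=Pa); w,Kw,Pw=grab("wrist"); np.savez("w2.npz",i=w,K=Kw,P=Pw)
o=np.array([510,-289.5,90.]);c=proj(K,P,o).astype(int);ca=proj(Ka,Pa,o).astype(int); print(c,ca)
W=np.zeros((600,800,3),np.uint8)
W[:300,:400]=cv2.resize(b[c[1]-65:c[1]+55,c[0]-80:c[0]+80],(400,300),interpolation=3)
W[300:,:400]=cv2.resize(a[ca[1]-60:ca[1]+60,ca[0]-80:ca[0]+80],(400,300),interpolation=3)
W[:300,400:]=cv2.resize(w,(400,300),interpolation=cv2.INTER_AREA)
cv2.imwrite("pics/crop3.png",W[...,::-1])
E
```

```text
t: 4.75
tool_pos: [457.8, -113.0, 404.0]
ee_rot: [[-1.0, 0.002, -0.001], [0.002, 1.0, 0.001], [0.001, 0.001, -1.0]]
force: [0.2, 0.3, -2.3]
finger_gap: 0.594
finger_force: 30.0
t: 5.95
tool_pos: [429.7, -281.6, 328.5]
ee_rot: [[-0.939, 0.079, 0.335], [0.077, 0.997, -0.021], [-0.336, 0.006, -0.942]]
force: [-0.4, 0.2, -2.5]
finger_gap: 0.598
finger_force: 30.0
[ 429.70221063 -281.64706756  328.53541657] [-0.75 -0.06  1.69  0.23  1.25 -2.29]
[367 319] [289 149]
```

View pics/crop3.png

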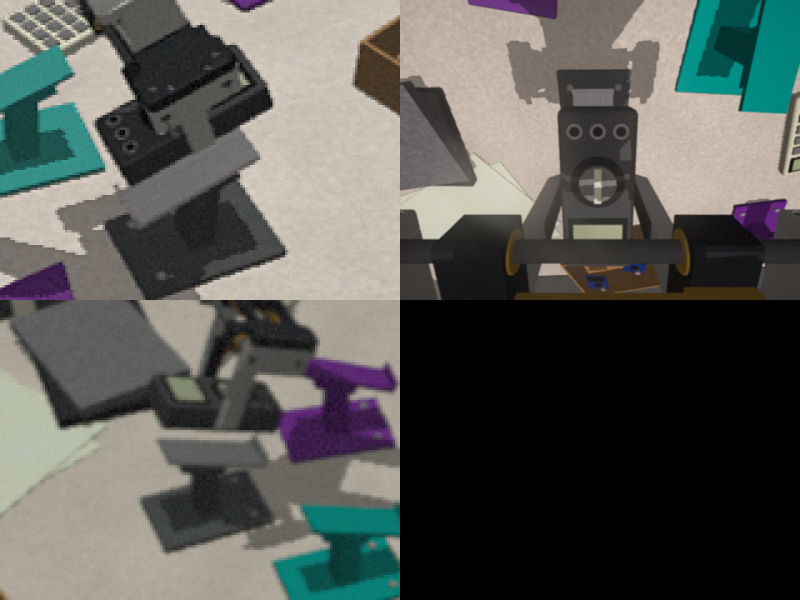

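The side and scene crops show the meter held display-uphill above the dark stand, parallel to the strip. The wrist view (top right) shows the stand's low end just past the sockets. I'll look closer at that for lateral alignment.

Run:
```python
from h import *
d=np.load("w2.npz"); i=d["i"];K,P=d["K"],d["P"]
cv2.imwrite("pics/crop4.png",cv2.resize(i[100:220,240:400],(800,600),interpolation=3)[...,::-1])
from scipy.spatial.transform import Rotation as R
Rr=R.from_euler("z",-4.6,degrees=True).as_matrix()@R.from_euler("y",-20,degrees=True).as_matrix()
o=np.array([510,-289.5,90.])
for n,p in dict(lipL=(-69,20,10),lipR=(-69,-20,10),lipbL=(-65,20,0),lipbR=(-65,-20,0)).items():
    print(n,((proj(K,P,o+Rr@np.array(p,float))-[240,100])*5).round())
```

```text
lipL [542. 218.]
lipR [204. 218.]
lipbL [534. 250.]
lipbR [212. 250.]
```

View pics/crop4.png

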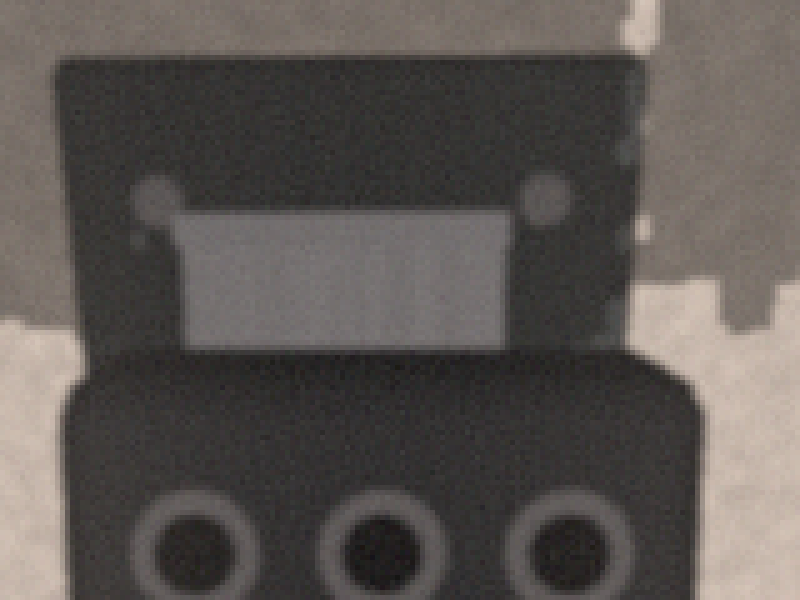

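In the crop the lip spans columns 172–512 (mid 342) and the meter's sockets are centred at 382. The strip is therefore about 4.5 mm to the -y side of the tool, with yaw about 0.6° less than assumed. I'll correct that, come down to about 15 mm clearance, and look again.

```bash
python3 -m inch '[[[0,-0.2,-0.2,0,0,0.005,4.5],[0,-0.4,-0.3,0,0,0.01,4.5],[0.2,-0.4,-0.7,0,0,0.01,4.5],[0.4,-0.4,-1.2,0,0,0.01,4.5],[0.6,-0.5,-1.8,0,0,0.01,4.5],[0.8,-0.5,-2.3,0,0,0.01,4.5],[1,-0.5,-2.8,0,0,0.01,4.5],[1.2,-0.5,-3.3,0,0,0.01,4.5],[1.2,-0.5,-3.3,0,0,0.01,4.5],[1.2,-0.5,-3.3,0,0,0.01,4.5]]]'
python3 - <<'E'
from h import *
s=monitor.sense(); print(s["tool_pos"],s["ee_rot"].round(3).tolist(),s["force"].round(1))
b,K,P=grab("side"); w,Kw,Pw=grab("wrist"); a,Ka,Pa=grab("scene")
W=np.zeros((600,800,3),np.uint8)
W[:300,:400]=cv2.resize(b[270:360,307:427],(400,300),interpolation=3)
W[300:,:400]=cv2.resize(a[105:180,240:340],(400,300),interpolation=3)
W[:,400:]=cv2.resize(w[100:250,266:366],(400,600),interpolation=3)
cv2.imwrite("pics/crop5.png",W[...,::-1])
E
```

```text
t: 7.1
tool_pos: [442.1, -288.0, 299.5]
ee_rot: [[-0.937, 0.07, 0.341], [0.066, 0.998, -0.024], [-0.342, 0.0, -0.94]]
force: [0.1, 0.3, -2.6]
finger_gap: 0.594
finger_force: 30.0
[ 442.05132333 -287.98139586  299.51556034] [[-0.937, 0.07, 0.341], [0.066, 0.998, -0.024], [-0.342, 0.0, -0.94]] [ 0.1  0.3 -2.6]
```

View pics/crop5.png

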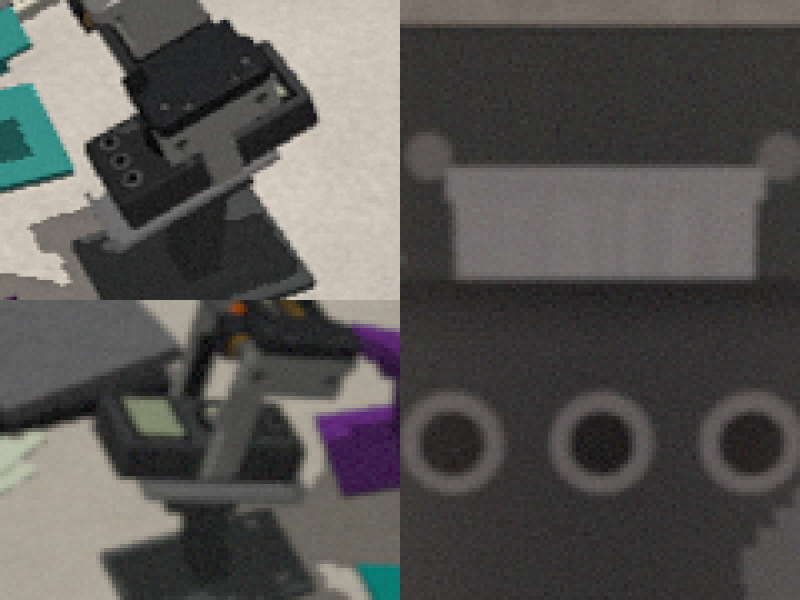

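Lateral offset is now within 0.5 mm (lip mid 606, sockets 602) with no yaw. By ray, the meter end is about 7.6 mm uphill of the lip, and the gap is about 15 mm. Next: 4.5 mm downhill and 12 mm down.

```bash
python3 -m inch '[[[-0.2,0.05,-0.08,0,0,0,4.5],[-0.4,0.07,-0.15,0,0,0,4.5],[-0.3,0.06,-0.45,0,0,0,4.5],[-0.2,0.05,-0.75,0,0,0,4.5],[-0.1,0.04,-1,0,0,0,4.5],[0,0.04,-1.28,0,0,0,4.5],[0,0.04,-1.28,0,0,0,4.5],[0,0.04,-1.28,0,0,0,4.5]]]'
```

```text
t: 8.05
tool_pos: [442.1, -287.6, 286.7]
ee_rot: [[-0.937, 0.07, 0.341], [0.066, 0.998, -0.024], [-0.342, 0.0, -0.94]]
force: [-0.4, -0.0, -2.4]
finger_gap: 0.59
finger_force: 30.0
```

```bash
for k in 1; do python3 -m inch '[[[0.035,0,-0.095,0,0,0,4.5],[0.07,0,-0.19,0,0,0,4.5],[0.07,0,-0.19,0,0,0,4.5]]]'; done
```

```text
t: 8.35
tool_pos: [442.7, -287.6, 284.9]
ee_rot: [[-0.937, 0.071, 0.341], [0.066, 0.998, -0.024], [-0.342, 0.0, -0.94]]
force: [-0.7, -0.6, -1.8]
finger_gap: 0.591
finger_force: 30.0
```

```bash
python3 -m inch '[[[0.018,0,-0.05,0,0,0,4.5],[0.035,0,-0.095,0,0,0,4.5],[0.035,0,-0.095,0,0,0,4.5]]]'
```

```text
t: 8.65
tool_pos: [443.0, -287.6, 284.4]
ee_rot: [[-0.937, 0.07, 0.341], [0.066, 0.998, -0.024], [-0.342, -0.0, -0.94]]
force: [-1.2, 0.5, -0.3]
finger_gap: 0.591
finger_force: 30.0
```

Contact seems to be starting (z force up from -2.4 to -0.3 N). Now I'll slide downhill toward the lip.

```bash
python3 -m inch '[[[-0.095,0.01,-0.035,0,0,0,4.5],[-0.19,0.015,-0.07,0,0,0,4.5],[-0.19,0.015,-0.07,0,0,0,4.5]]]'
```

```text
t: 8.95
tool_pos: [441.2, -287.6, 283.7]
ee_rot: [[-0.937, 0.071, 0.342], [0.066, 0.998, -0.025], [-0.343, -0.0, -0.939]]
force: [-0.3, -0.1, -0.8]
finger_gap: 0.598
finger_force: 30.0
```

```bash
python3 -m inch '[[[-0.047,0.005,-0.017,0,0,0,4.5],[-0.095,0.01,-0.035,0,0,0,4.5],[-0.095,0.01,-0.035,0,0,0,4.5]]]'
```

```text
t: 9.25
tool_pos: [440.3, -287.5, 283.4]
ee_rot: [[-0.937, 0.071, 0.342], [0.066, 0.998, -0.025], [-0.343, -0.0, -0.939]]
force: [-0.8, -0.1, 0.4]
finger_gap: 0.594
finger_force: 30.0
```

```bash
python3 -m inch '[[[-0.025,0.003,-0.01,0,0,0,4.5],[-0.05,0.005,-0.02,0,0,0,4.5],[-0.095,0.01,-0.04,0,0,0,4.5],[-0.095,0.01,-0.04,0,0,0,4.5]]]'
```

```text
t: 9.65
tool_pos: [439.4, -287.4, 283.0]
ee_rot: [[-0.937, 0.071, 0.342], [0.066, 0.998, -0.025], [-0.343, -0.0, -0.939]]
force: [0.8, 0.0, 1.7]
finger_gap: 0.596
finger_force: 30.0
```

```bash
python3 -m inch '[[[-0.025,0.003,-0.01,0,0,0,4.5],[-0.05,0.005,-0.02,0,0,0,4.5],[-0.095,0.01,-0.04,0,0,0,4.5],[-0.095,0.01,-0.04,0,0,0,4.5]]]'
```

```text
t: 10.05
tool_pos: [438.6, -287.3, 282.7]
ee_rot: [[-0.937, 0.071, 0.343], [0.066, 0.997, -0.025], [-0.344, -0.0, -0.939]]
force: [3.2, 0.2, 2.4]
finger_gap: 0.595
finger_force: 30.0
```

It's seated: the net push is about 4.6 N from the lip and 3.4 N from the face. Release, then withdraw along the normal.

```bash
python3 -m inch '[[[0,0,0,0,0,0,5.8],[0,0,0,0,0,0,6.2],[0,0,0,0,0,0,7],[0,0,0,0,0,0,8],[0,0,0,0,0,0,8.5],[0,0,0,0,0,0,8.5],[0,0,0,0,0,0,8.5]]]' && python3 -m inch '[[[-0.1,0,0.3,0,0,0,8.5],[-0.3,0.03,0.9,0,0,0,8.5],[-0.7,0.06,1.9,0,0,0,8.5],[-1.4,0.12,3.8,0,0,0,8.5],[-2.1,0.18,5.7,0,0,0,8.5],[-2.8,0.24,7.6,0,0,0,8.5],[-3.5,0.3,9.5,0,0,0,8.5],[-4.2,0.36,11.4,0,0,0,8.5],[-4.9,0.42,13.3,0,0,0,8.5],[-5,0.42,13.6,0,0,0,8.5],[-5,0.42,13.6,0,0,0,8.5]]]'
python3 - <<'E'
from h import *
b,K,P=grab("side"); w,Kw,Pw=grab("wrist"); a,Ka,Pa=grab("scene")
W=np.zeros((600,800,3),np.uint8)
W[:300,:400]=cv2.resize(b[270:360,307:427],(400,300),interpolation=3)
W[300:,:400]=cv2.resize(a[105:180,240:340],(400,300),interpolation=3)
W[:300,400:]=cv2.resize(w,(400,300),interpolation=cv2.INTER_AREA)
W[300:,400:]=cv2.resize(w[100:250,216:416],(400,300),interpolation=3)
cv2.imwrite("pics/crop6.png",W[...,::-1])
E
```

```text
t: 10.75
tool_pos: [438.3, -287.1, 282.2]
ee_rot: [[-0.937, 0.07, 0.341], [0.066, 0.998, -0.024], [-0.342, 0.0, -0.94]]
force: [-0.3, -0.2, -0.2]
finger_gap: 0.908
finger_force: 0.0
t: 11.85
tool_pos: [388.1, -283.0, 419.5]
ee_rot: [[-0.937, 0.071, 0.343], [0.066, 0.997, -0.026], [-0.344, -0.002, -0.939]]
force: [-0.0, -0.3, 0.4]
finger_gap: 0.901
finger_force: 0.0
```

View pics/crop6.png

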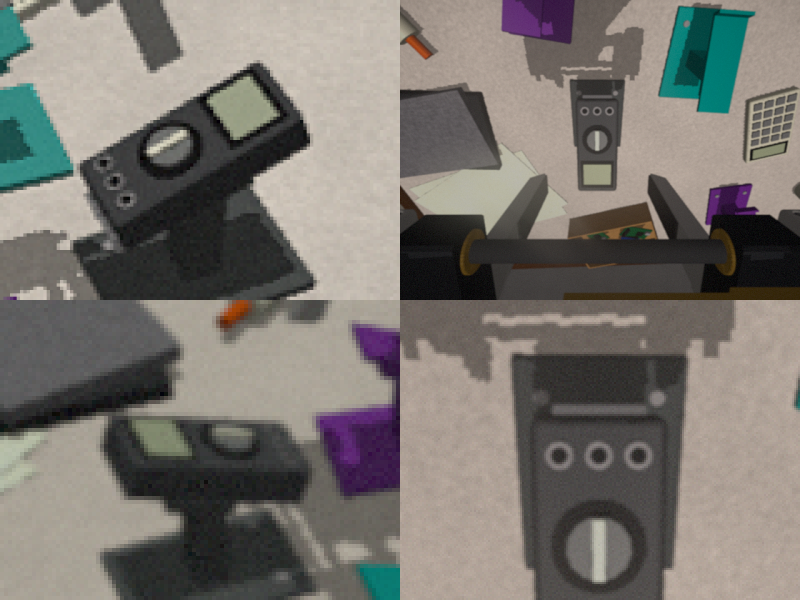

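The meter lies display up along the slope, its sockets end at the lip. It is centred (lip mid about 600, sockets mid 599 in the crop), the gripper is clear, and the other things are undisturbed. I'm handing it in.

```bash
python3 -c "
from cell import ctrl
print(ctrl.finish_job())"
```

```text
the job is handed in; nothing more can be done
None
```

The multimeter lies on the dark stand's aluminium rest, display up and uphill, centred and against the lip. It was let go there and the job is handed in at about 12 s; I never moved near the calculator or the bottle.

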